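Push the bread board home under the scale stand

ROBOT

A 7-joint arm with a two-finger parallel gripper is mounted at the origin on the work surface. World frame = base frame: x ahead of the robot, y to its left, z up, the work surface at z = 0. Lengths are in m, angles in rad, forces in N, time in s.
With the tool pointing down it reaches from about 0.35 to 0.9 m from the base axis. Payload 19.9 kg.
Tool frame: the origin (TCP) lies midway between the tips of the shut fingers; the grasp point (between the pads) lies 19 mm behind it; z points along the fingers, y is the line along which they close (so a half turn about z gives the same grasp; the last joint's range is limited). The gripper opens to 85 mm and grips with 20 to 120 N. Pads are 22 mm wide; open, the fingers measure 114 mm over their backs; the gripper's body (76 mm by 85 mm) begins 54 mm behind the grasp point. The pads swing forward as they close: fully open they stand 13 mm farther back than shut.
Start: joints at [1.06, 0.417, -0.01, 1.614, 0.005, 1.111, -0.053], TCP at [0.283, -0.557, 0.231] pointing down, gripper open.
Joint ranges: [-2.81, 2.81], [-0.39, 2.02], [-1.27, 1.25], [0.06, 2.57], [-1.19, 4.33], [0.19, 2], [-2.82, 2.82]. Speed limits (rad/s): [1.89, 1.89, 2.39, 2.39, 3.01, 3.01, 3.01].

INTERFACE

Orientations are given as a 3x3 rotation matrix whose columns are the frame's x, y, z axes.
In Python, from plant import robot gives the robot as it stands. The module is installed in compiled form; this text tells all that it offers.
- The arm moves only by the tool play_rows, never from a script. Its argument "motion" is one flat list of numbers, 7 for each row, row after row: the shift along the tool's x, y, z normalised to -1 to 1, where 1 is 300 mm, then the turn, a rotation vector about the tool's x, y, z normalised to -1 to 1, where 1 is 180 degrees, then the opening, from -1 (shut) to 1 (fully open). In form: [x, y, z, wx, wy, wz, fingers, x, y, z, wx, wy, wz, fingers, ...]. A call has 1 to 20 rows; each row is the pose to reach, as a shift and turn from the pose commanded when the call began, along the tool's axes at that moment, turning the shorter way round; what a row does not reach only later rows make up. A row lasts 1/8 s, in which the tool goes at most 62.5 mm and 10.7 degrees, less where a joint would pass 70% of its speed; a pose out of reach is approached as far as the arm can. A call with a number of a shift or a turn outside -1 to 1 is refused whole. A call with a gripper value outside its range is refused whole. The fingers move at their own pace and stop on an object; "force" is the grip in N (left out, the last holds). Time passes only in rows, so rows that repeat a pose let the fingers close. It gives the time, the measured TCP pose, the force, the opening and the grip force at its end, in the units of the state.
- robot.read_state(): the state, without advancing time (a new reading comes with each control period).
- robot.snapshot(name): name is "scene" or "top" or "wrist"; returns the picture (384x512x3 uint8, blue, green, red); there is no depth.
- robot.camera_info(name): a dict with "fovy" (degrees; the focal length in pixels is half the picture's height over the tangent of half this angle, whatever the lens; pixels are square), "cx", "cy" (the principal point, pixels), "rvec" (rotation vector, rad) and "tvec" (3), from world to camera coordinates, as OpenCV has them. Camera axes: x right, y down, z forward; pixel columns grow to the right and rows downward; lengths in m; the calibration is good to about 2 mm. A picture is of the moment at which its call begins: read the wrist's pose just before it. camera_info takes no time and is no camera call; for the wrist camera it gives the pose at the moment of the call.
- robot.hand_in(): hands the job in; it is judged then, once.
The state is a dict: "t": time; "qpos": joint angles; "joint_vel": joint speeds; "effort": joint torques, N m; "position": TCP position; "tool_rot": TCP orientation; "force": force on the tool from outside, world axes, zero at the start; "moment": the same for the moment, N m; "finger_gap": finger opening in m; "gripper_force": force on a finger pad.
Only numpy, scipy, OpenCV 4.12 (cv2) and the standard library are available. Lean on these libraries where they do the work, as an engineer would, in place of code of your own. Each camera call takes 0.05 s, during which the arm holds its last target. There are 200 camera calls.

TASK

Put the small wooden bread board away: with the fingertips, push it flat along the counter into the low slot under the scale's stand, straight in, until it is fully home against the stop at the back of the slot. Only push it: do not pinch, lift or tip the board. Leave everything else where it is and finish with the hand clear.

Things in the scene. Friction and masses are not known exactly. Their poses are not given: they have to be found in the camera images.
- bread_board: The part to push: loose flat pale-wood board with a thin dark line near its rim, 120 mm along its x, 160 mm along its y, 15 mm thick, about 0.25 kg. Lies flat on the work surface in front of the slot, somewhat turned and off to one side. Origin: centre of its underside, z up. Too wide to grip. Fully home, its robot-side 15 mm still stick out of the slot.
- scale_stand: Fixed low steel stand with a white counter scale and loaves on it. Origin: on the work surface, middle of the slot's mouth; +x points straight into the slot, y across, z up. Deck: x 0 to 290 mm, 250 mm wide, underside 20 mm and top 25 mm above the surface; nothing of the stand lies at x below 0. The scale begins at x = 105 mm, is 250 mm wide and, with loaves, 165 mm high.
- slot_mouth (a point): Middle of the slot's mouth, on the work surface (the stand's origin). The slot under the deck is 178 mm wide (y -89 to +89 mm) and 20 mm high, between dark side runners 34 mm wide; over its first 25 mm it flares to 194 mm wide at x = 0.
- slot_stop (a point): Middle of the foot of the solid stop's face at the back of the slot, 105 mm in from the mouth, hidden under the deck. The 120 mm deep board is home with its centre at x = 45 mm of the stand's frame.
- weight: Bystander: brass check weight with a knob, 32 mm across, 45 mm high, standing loose on the left (+y) front corner of the stand's deck. Origin: centre of its underside.
- bowl: Bystander: metal bowl, 120 mm across, 50 mm high, beside the stand. Origin: centre of its underside.
- bottle: Bystander: clear bottle with blue label, 70 mm across, 220 mm high, on the left. Origin: centre of its underside.
- salt_jar: Bystander: white jar with red cap, 60 mm across, 90 mm high, on the right. Origin: centre of its underside.
- spoon: Bystander: 150 mm spoon lying to the right of the stand. Origin: at its middle, underside.
- loaf: Bystander: flat round loaf, 150 mm across, 25 mm high, lying on an 18 mm thick wooden board on the left. Origin: centre of its underside.
- kettle: Bystander: steel kettle, 150 mm across, 210 mm high, with a black side handle, at the back right. Origin: centre of its underside.
Not all that is in view belongs to the job. Of the things that look like the bread_board, take the one that is farthest to the robot's left at the start.

How it is judged:
By the outcome, as a careful person would: the job done as asked, in the order asked, and still so for the second after the job is handed in, with the robot touching nothing.
It also fails if it takes over 67 s, if anything falls off the work surface, if the arm or the gripper's body presses on something with over 40 N, if the wrist force passes 120 N, or if a joint passes its speed limit or range.

## Working session

There is one attempt and no reset: what is moved stays moved. The work goes in short steps, Python scripts to look and compute and a tool call to move; the robot and the scene stay as the last step left them, time stands still between calls to the robot, and variables do not carry over. Pictures are saved under pics/ and viewed, at most 10 in all, crops included, and the job is handed in when it is done.

Besides the shell and the picture viewer there is one more tool, called after "Request:" as a command line: name --argument value ..., lists and objects as JSON in quotes. play_rows: Moves the arm, as the interface text tells. Scaled input: -1 to 1 covers 300 mm each way for a shift and 180 degrees each way for a turn. Its arguments: {"type":"object","properties":{"motion":{"type":"array","items":{"type":"number","minimum":-1,"maximum":1}},"force":{"type":"number"}},"required":["motion"]}

```bash
mkdir -p pics
cat > h.py <<'E'
import numpy as np, cv2
from plant import robot
def cam(n):
    c=robot.camera_info(n); f=192/np.tan(np.radians(c["fovy"])/2)
    return f,c["cx"],c["cy"],cv2.Rodrigues(np.array(c["rvec"],float))[0],np.array(c["tvec"],float).ravel()
def ray(c,uv,z):
    f,cx,cy,R,t=c; o=-R.T@t
    d=R.T@np.array([(uv[0]-cx)/f,(uv[1]-cy)/f,1.]); return o+d*(z-o[2])/d[2]
def proj(c,p):
    f,cx,cy,R,t=c; q=R@np.array(p,float)+t; return np.array([f*q[0]/q[2]+cx,f*q[1]/q[2]+cy])
E
python3 - <<'E'
from h import *
a=robot.snapshot("top"); b=robot.snapshot("scene")
cv2.imwrite("pics/top.png",a);cv2.imwrite("pics/scene.png",b)
c=cam("top");print(c)
print(robot.camera_info("scene"))
s=robot.read_state();print(s["t"],s["position"],s["tool_rot"])
E
```

```text
(np.float64(382.6554008816121), 255.37536937348816, 183.75278236593485, array([[ 0.02914876, -0.99956105, -0.00529678],
       [-0.99644368, -0.02863792, -0.0792456 ],
       [ 0.07905913,  0.00758786, -0.99684105]]), array([2.50493282e-05, 4.80828423e-01, 1.08848898e+00]))
{'fovy': 50.01607566852539, 'cx': 257.781388196764, 'cy': 190.96813962249004, 'rvec': array([ 0.74424937,  2.57869099, -1.11972109]), 'tvec': array([ 0.39330992, -0.12823134,  1.52425194])}
0.1 [ 0.28279182 -0.55702466  0.23073352] [[ 8.91660837e-01  4.52703691e-01 -5.65622896e-04]
 [ 4.52704038e-01 -8.91660346e-01  9.39149331e-04]
 [-7.91871376e-05 -1.09346245e-03 -9.99999399e-01]]
```

View pics/top.png

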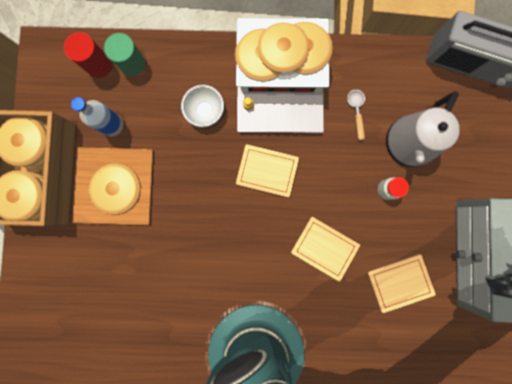

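View pics/scene.png

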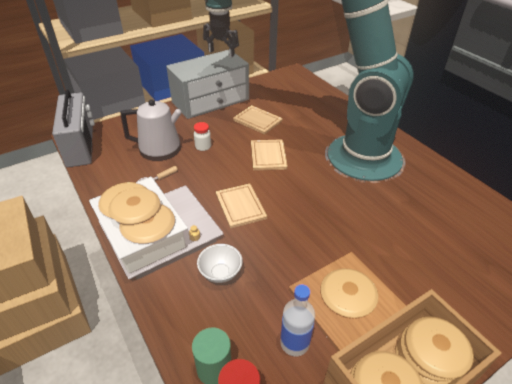

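Three boards look alike: pixels (267,171), (326,249) and (402,283) in the top view. Image-left is the robot's left (+y), so (267,171) is the farthest left. The loaf's orange board at (113,187) has no pale wood and is a bystander. I'll confirm in a crop and measure.

Run:
```python
from h import *
a=cv2.imread("pics/top.png"); c=cam("top")
hsv=cv2.cvtColor(a,cv2.COLOR_BGR2HSV)
print(hsv[171,250],hsv[171,285],hsv[120,280],hsv[160,215])
m=cv2.inRange(hsv,(10,50,150),(35,200,255)); m[:138]=0;m[205:]=0;m[:,:220]=0;m[:,:310]*=1;m[:,310:]=0
m=cv2.morphologyEx(m,cv2.MORPH_CLOSE,np.ones((5,5)))
k=max(cv2.findContours(m,0,2)[0],key=cv2.contourArea)
pts=np.array([ray(c,p,0.015)[:2] for p in k[:,0]],np.float32)
r=cv2.minAreaRect(pts);print("board",r,cv2.boxPoints(r).tolist())
print([proj(c,[*p,.015]).round(1).tolist() for p in cv2.boxPoints(r)])
# deck
g=cv2.inRange(hsv,(0,0,130),(180,45,255)); g[:92]=0;g[145:]=0;g[:,:231]=0;g[:,332:]=0
def edge(uv): return np.array([ray(c,p,.025)[:2] for p in uv])
F=edge([(u,np.nonzero(g[:,u])[0].max()+.5) for u in range(243,319,3)])
L=edge([(np.nonzero(g[v])[0].min()-.5,v) for v in range(98,128,2)])
R=edge([(np.nonzero(g[v])[0].max()+.5,v) for v in range(98,128,2)])
for n,P in zip("FLR",(F,L,R)):
    l=cv2.fitLine(P.astype(np.float32),cv2.DIST_HUBER,0,.01,.01).ravel();print(n,l,np.degrees(np.arctan2(l[1],l[0])))
cr=cv2.resize(a[85:205,205:345],None,fx=5,fy=5,interpolation=cv2.INTER_CUBIC)
cv2.imwrite("pics/crop.png",cr)
```

```text
[ 26  92 245] [ 25  95 245] [ 17   7 245] [ 11 155 120]
board ((0.5220564603805542, -0.018637657165527344), (0.16462673246860504, 0.12447085231542587), 77.5881118774414) [[0.44358333945274353, -0.08565041422843933], [0.5651450157165527, -0.11240392923355103], [0.6005295515060425, 0.048375099897384644], [0.47896790504455566, 0.07512861490249634]]
[[289.4, 197.6], [299.5, 156.3], [244.8, 142.8], [234.3, 183.8]]
F [ 0.01163202 -0.99993235  0.6335957  -0.04687544] -89.33351
L [0.9994535  0.0330573  0.6800169  0.07489006] 1.8943887
R [ 0.9985303   0.05419584  0.69831777 -0.17730606] 3.1067147
```

View pics/crop.png

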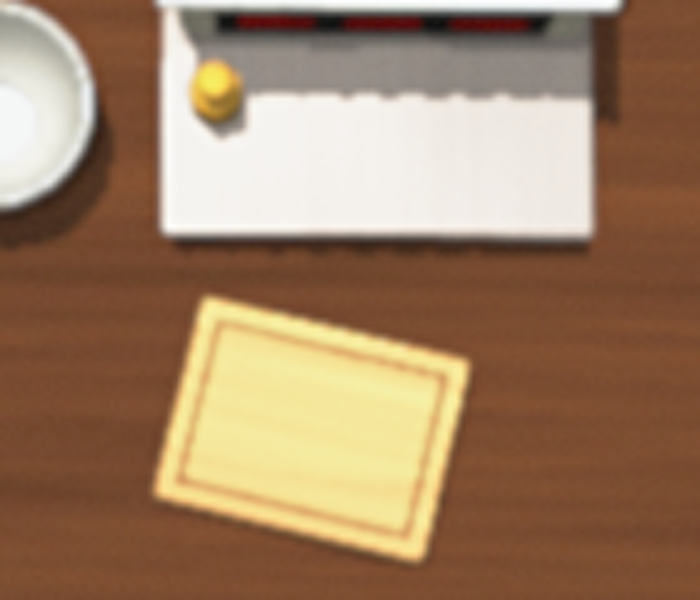

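Crop: the pale board with its dark rim line matches, corners near (205,297), (470,357), (425,562), (155,497). The deck's front edge is at row ~237, with the brass weight well back at (217,90). Plan: with the fingers fully open, push the left edge toward -y while turning it straight, then push the near edge in with both fingers.

```bash
cat >> h.py <<'E'
from scipy.spatial.transform import Rotation as Ro
def goal(p,yaw,s=None,quiet=0):
    s=s or robot.read_state(); R=np.array(s["tool_rot"]); a=np.radians(yaw); c,n=np.cos(a),np.sin(a)
    G=np.array([[c,n,0],[n,-c,0],[0,0,-1.]])
    d=R.T@(np.array(p)-s["position"])/.3; w=Ro.from_matrix(R.T@G).as_rotvec()/np.pi
    print("mm %.0f"%(np.linalg.norm(d)*300),"deg %.1f"%(np.linalg.norm(w)*180),np.round(np.r_[d,w],4).tolist())
def st():
    s=robot.read_state();R=np.array(s["tool_rot"]);print("t",s["t"],"p",np.round(s["position"],4),"yaw %.2f"%np.degrees(np.arctan2(R[1,0],R[0,0])),"F",np.round(s["force"],1),s["finger_gap"])
E
python3 - <<'E'
from h import *
s=robot.read_state();f,cx,cy,R,t=cam("wrist");o=-R.T@t
T=np.array(s["tool_rot"]);print("cam in tool",T.T@(o-s["position"]),"axes",(T.T@R.T).round(2).tolist(),f)
goal([.46,-.05,.34],77.6); goal([.44,-.04,.34],1)
E
```

```text
cam in tool [ 0.07433659  0.00022109 -0.14272107] axes [[0.0, -0.96, -0.29], [1.0, -0.0, 0.0], [-0.0, -0.29, 0.96]] 339.8476261922442
mm 548 deg 50.7 [1.2918, -1.24, -0.363, -0.0003, -0.0001, -0.2816]
mm 551 deg 25.9 [1.2474, -1.2999, -0.3629, -0.0003, 0.0001, 0.144]
```

Run:
```python
from h import *
goal([.56,.03,.32],77.6)
goal([.45,-.2,.32],77.6)
```

```text
mm 655 deg 50.7 [1.7097, -1.3268, -0.2962, -0.0003, -0.0001, -0.2816]
mm 404 deg 50.7 [1.0357, -0.8092, -0.2968, -0.0003, -0.0001, -0.2816]
```

Request:
play_rows --motion '[0.2,-0.15,-0.15,0,0,-0.05,1,0.4,-0.31,-0.3,0,0,-0.1,1,0.6,-0.46,-0.3,0,0,-0.15,1,0.75,-0.58,-0.3,0,0,-0.2,1,0.88,-0.68,-0.3,0,0,-0.25,1,0.95,-0.74,-0.3,0,0,-0.2816,1,0.95,-0.74,-0.3,0,0,-0.2816,1,0.95,-0.74,-0.3,0,0,-0.2816,1]'

```text
t: 1.1
position: [0.4364, -0.2305, 0.3211]
tool_rot: [[0.215, 0.977, -0.0], [0.977, -0.215, -0.0], [-0.0, -0.0, -1.0]]
force: [0.0, -0.6, -0.1]
finger_gap: 0.0849
gripper_force: 0.0
```

Run:
```python
from h import *
st();goal([.56,.03,.32],77.6)
```

```text
t 1.1 p [ 0.4364 -0.2305  0.3211] yaw 77.59 F [ 0.  -0.6 -0.1] 0.08491090110432657
mm 288 deg 0.0 [0.9364, 0.2159, 0.0035, -0.0001, 0.0, -0.0]
```

Request:
play_rows --motion '[0.2,0.05,0,0,0,0,1,0.4,0.09,0,0,0,0,1,0.6,0.14,0,0,0,0,1,0.78,0.18,0,0,0,0,1,0.936,0.216,0,0,0,0,1,0.936,0.216,0,0,0,0,1,0.936,0.216,0,0,0,0,1,0.936,0.216,0,0,0,0,1]'

```text
t: 2.1
position: [0.56, 0.0281, 0.3212]
tool_rot: [[0.217, 0.976, -0.0], [0.976, -0.217, -0.001], [-0.001, -0.0, -1.0]]
force: [-1.1, 0.1, -0.4]
finger_gap: 0.0853
gripper_force: 0.0
```

Run:
```python
from h import *
st();c=cam("wrist");a=robot.snapshot("wrist");cv2.imwrite("pics/w1.png",a);np.save("w1.npy",np.array(list(c),dtype=object),allow_pickle=True)
for P in [(.522,-.0186,.015),(.634,.0733,.025),(.634,-.1808,.025)]: print(proj(c,P))
```

```text
t 2.1 p [0.56   0.0281 0.3212] yaw 77.45 F [-1.1  0.1 -0.4] 0.08534939494690971
[230.77624064 183.55669047]
[300.26926014  97.84655989]
[331.13896112 273.77165609]
```

View pics/w1.png

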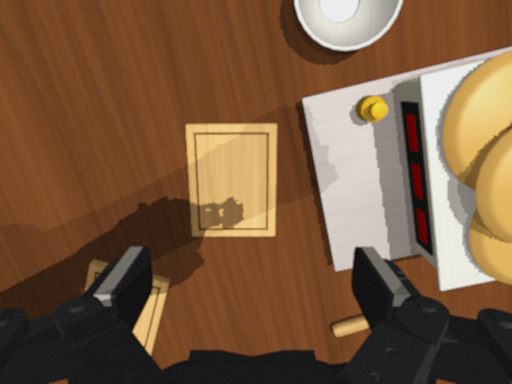

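The wrist view shows the board with corners (186,124), (277,124), (275,236), (191,236). The deck's front edge runs from (303,99) to (336,270), and its left edge heads to (512,48).

Run:
```python
from h import *
c=cam("wrist")
r=lambda u,v,z:ray(c,(u,v),z)[:2]
B=[r(*p,.015) for p in [(186,124),(277,123.5),(275.5,236.5),(191,236.5)]]
print("B",np.round(B,4).tolist(),np.mean(B,0))
g=lambda v:np.degrees(np.arctan2(v[1],v[0]))
# robot side corners: 0,3 ; far 1,2
print("yaw",g(B[1]-B[0]),g(B[2]-B[3]),g(B[0]-B[3])-90,g(B[1]-B[2])-90,[np.linalg.norm(B[i]-B[i-1]) for i in range(4)])
D=[r(303,99,.025),r(336,270.5,.025)]
print("D",D,np.mean(D,0),np.linalg.norm(D[0]-D[1]),g(D[0]-D[1])-90,g(r(512,48,.025)-D[0]))
```

```text
B [[0.484, 0.0729], [0.6, 0.0477], [0.5664, -0.1094], [0.4476, -0.0829]] [ 0.52448818 -0.01792483]
yaw -12.230584104703354 -12.566066645740912 -13.137752798541257 -12.075799165139443 [np.float64(0.1600241430691595), np.float64(0.11872128835315346), np.float64(0.16071720291703503), np.float64(0.12169112177757678)]
D [array([0.63714896, 0.07151446]), array([ 0.64186806, -0.1767508 ])] [ 0.63950851 -0.05261817] 0.24831010689795113 1.0889625212806635 0.8780564104858093
```

Run:
```python
from h import *
goal([.5487,.0906,.30],77.6);goal([.5487,.0906,.06],77.6)
```

```text
mm 67 deg 0.1 [0.1942, -0.0818, 0.0709, 0.0, 0.0002, -0.0007]
mm 269 deg 0.1 [0.1945, -0.0818, 0.8709, 0.0, 0.0002, -0.0007]
```

Request:
play_rows --motion '[0.1,-0.04,0.05,0,0,0,1,0.194,-0.082,0.15,0,0,0,1,0.194,-0.082,0.35,0,0,0,1,0.194,-0.082,0.53,0,0,0,1,0.194,-0.082,0.7,0,0,0,1,0.194,-0.082,0.82,0,0,0,1,0.194,-0.082,0.871,0,0,0,1,0.194,-0.082,0.871,0,0,0,1,0.194,-0.082,0.871,0,0,0,1]'

```text
t: 3.28
position: [0.5495, 0.0922, 0.0615]
tool_rot: [[0.215, 0.977, 0.002], [0.977, -0.215, 0.0], [0.001, 0.002, -1.0]]
force: [0.8, -0.8, -0.3]
finger_gap: 0.0854
gripper_force: 0.0
```

Run:
```python
from h import *
st();goal([.5487,.0906,-.005],77.6);goal([.5444,.0711,-.005],77.6);goal([.523,.036,-.005],91)
```

```text
t 3.275 p [0.5495 0.0922 0.0615] yaw 77.58 F [ 0.8 -0.8 -0.3] 0.08535632623891658
mm 66 deg 0.1 [-0.0057, -0.0017, 0.2215, 0.0006, -0.0002, -0.0001]
mm 70 deg 0.1 [-0.0723, -0.0018, 0.2215, 0.0006, -0.0002, -0.0001]
mm 91 deg 13.4 [-0.2019, -0.0463, 0.2213, 0.0006, -0.0001, -0.0745]
```

Request:
play_rows --motion '[-0.005,0,0.08,0,0,0,1,-0.005,0,0.14,0,0,0,1,-0.005,0,0.18,0,0,0,1,-0.005,0,0.205,0,0,0,1,-0.005,0,0.215,0,0,0,1,-0.005,0,0.22,0,0,0,1,-0.005,0,0.22,0,0,0,1,-0.005,0,0.22,0,0,0,1]'

```text
t: 4.28
position: [0.5484, 0.0907, -0.0057]
tool_rot: [[0.215, 0.977, 0.0], [0.977, -0.215, 0.0], [0.0, 0.0, -1.0]]
force: [0.2, 0.0, 0.4]
finger_gap: 0.0852
gripper_force: 0.0
```

Run:
```python
from h import *
st();goal([.5444,.0711,-.005],77.6);goal([.523,.036,-.005],91)
```

```text
t 4.275 p [ 0.5484  0.0907 -0.0057] yaw 77.60 F [0.2 0.  0.4] 0.08521392478005226
mm 20 deg 0.0 [-0.0667, 0.0009, -0.0025, 0.0001, -0.0001, -0.0]
mm 60 deg 13.4 [-0.1963, -0.0437, -0.0025, 0.0001, -0.0, -0.0744]
```

Request:
play_rows --motion '[-0.025,0,0,0,0,0,1,-0.05,0,0,0,0,0,1,-0.067,0,0,0,0,0,1,-0.078,-0.004,0,0,0,-0.006,1,-0.089,-0.007,0,0,0,-0.012,1,-0.1,-0.011,0,0,0,-0.019,1,-0.111,-0.015,0,0,0,-0.025,1,-0.121,-0.018,0,0,0,-0.031,1,-0.132,-0.022,0,0,0,-0.037,1,-0.143,-0.026,0,0,0,-0.043,1,-0.154,-0.029,0,0,0,-0.05,1,-0.164,-0.033,0,0,0,-0.056,1,-0.175,-0.037,0,0,0,-0.062,1,-0.186,-0.04,0,0,0,-0.068,1,-0.196,-0.044,0,0,0,-0.0744,1,-0.196,-0.044,0,0,0,-0.0744,1,-0.196,-0.044,0,0,0,-0.0744,1]'

```text
t: 6.4
position: [0.5228, 0.036, -0.006]
tool_rot: [[-0.017, 1.0, -0.0], [1.0, 0.017, -0.0], [-0.0, -0.0, -1.0]]
force: [0.4, 0.2, -0.5]
finger_gap: 0.0856
gripper_force: 0.0
```

Run:
```python
from h import *
st();goal([.523,.066,-.005],91);goal([.523,.066,.12],91)
a=robot.snapshot("top");c=cam("top");cv2.imwrite("pics/t2.png",cv2.resize(a[80:240,190:370],None,fx=4,fy=3.6))
```

```text
t 6.4 p [ 0.5228  0.036  -0.006 ] yaw 90.98 F [ 0.4  0.2 -0.5] 0.08563377087862639
mm 30 deg 0.0 [0.1, 0.0025, -0.0034, -0.0, 0.0, -0.0001]
mm 130 deg 0.0 [0.1, 0.0025, -0.42, -0.0, 0.0, -0.0001]
```

View pics/t2.png

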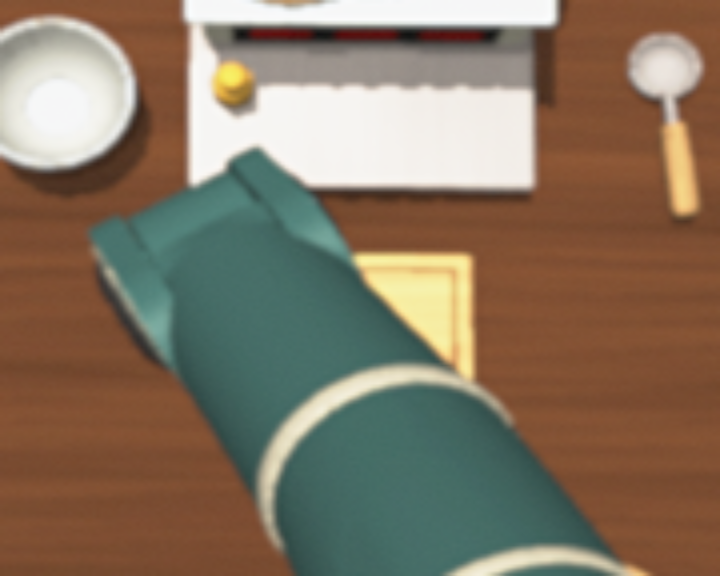

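The board looks square to the stand now, with its right end visible at about (470,310). The hand hides the rest, so I'll retreat, rise, turn and look.

Request:
play_rows --motion '[0.04,0,0,0,0,0,1,0.1,0,-0.02,0,0,0,1,0.1,0,-0.2,0,0,0,1,0.1,0,-0.4,0,0,0,1,0.1,0,-0.6,0,0,0,1,0.1,0,-0.8,0,0,0,1,0.1,0,-0.95,0,0,0,1,0.1,0,-0.95,0,0,0,1]'

```text
t: 7.45
position: [0.5232, 0.068, 0.2827]
tool_rot: [[-0.019, 1.0, 0.006], [1.0, 0.019, -0.0], [-0.0, 0.006, -1.0]]
force: [-0.1, 0.2, -0.0]
finger_gap: 0.0853
gripper_force: 0.0
```

Run:
```python
from h import *
st();goal([.5,-.055,.30],-179)
```

```text
t 7.45 p [0.5232 0.068  0.2827] yaw 91.08 F [-0.1  0.2 -0. ] 0.0852675379518407
mm 126 deg 89.9 [-0.4086, -0.0847, -0.0582, 0.0014, 0.0014, -0.4995]
```

Request:
play_rows --motion '[-0.1,0,-0.03,0,0,-0.055,1,-0.2,0.02,-0.06,0,0,-0.11,1,-0.3,0.05,-0.06,0,0,-0.165,1,-0.4,0.08,-0.06,0,0,-0.22,1,-0.409,0.08,-0.06,0,0,-0.275,1,-0.409,0.08,-0.06,0,0,-0.33,1,-0.409,0.08,-0.06,0,0,-0.385,1,-0.409,0.08,-0.06,0,0,-0.44,1,-0.409,0.08,-0.06,0,0,-0.4995,1,-0.409,0.08,-0.06,0,0,-0.4995,1,-0.409,0.08,-0.06,0,0,-0.4995,1]'

```text
t: 8.82
position: [0.5483, -0.0556, 0.2967]
tool_rot: [[-1.0, -0.012, -0.0], [-0.012, 1.0, 0.0], [0.0, 0.0, -1.0]]
force: [-0.6, 0.6, -0.6]
finger_gap: 0.0858
gripper_force: 0.0
```

Run:
```python
from h import *
st();c=cam("wrist");a=robot.snapshot("wrist");cv2.imwrite("pics/w2.png",a)
```

```text
t 8.825 p [ 0.5483 -0.0556  0.2967] yaw -179.31 F [-0.6  0.6 -0.6] 0.0857546089707527
```

View pics/w2.png

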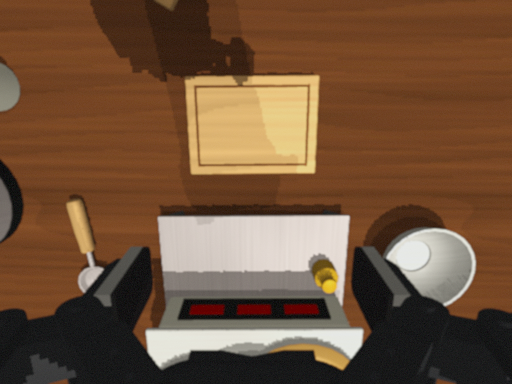

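The board, with corners (185,77), (320,75), (316,174) and (190,175), lies square in front of the deck, whose front edge runs from (158,216) to (349,215).

Run:
```python
from h import *
c=cam("wrist");r=lambda u,v,z:ray(c,(u,v),z)[:2]
g=lambda v:np.degrees(np.arctan2(v[1],v[0]))
B=[r(*p,.015) for p in [(185,77),(320,74.5),(316.5,174),(190,175.5)]]
D=[r(158,216,.025),r(349.5,215,.025)]
print(np.round(B,4).tolist(),np.mean(B,0),"yaw",g(B[1]-B[0])-90,g(B[2]-B[3])-90,g(B[3]-B[0]),g(B[2]-B[1]))
print(np.round(D,4).tolist(),np.mean(D,0),g(D[1]-D[0])-90)
goal([.428,-.056,.2],-179.3);goal([.428,-.056,.05],-179.3)
```

```text
[[0.4667, -0.1358], [0.4619, 0.0243], [0.5834, 0.0283], [0.5875, -0.1346]] [ 0.52487197 -0.05443746] yaw 1.728521274767175 1.4334165371713397 0.5566355749153545 1.9057097766093931
[[0.64, -0.1767], [0.6354, 0.0731]] [ 0.63767089 -0.05180876] 1.0580168171418052
mm 154 deg 0.0 [0.4008, 0.0041, 0.3228, 0.0, -0.0001, 0.0001]
mm 275 deg 0.0 [0.4006, 0.004, 0.8228, 0.0, -0.0001, 0.0001]
```

Request:
play_rows --motion '[0.13,0,0,0,0,0,1,0.27,0.002,0.05,0,0,-0.001,1,0.38,0.005,0.15,0,0,-0.0015,1,0.41,0.005,0.3,0,0,-0.0015,1,0.41,0.005,0.5,0,0,-0.0015,1,0.41,0.005,0.65,0,0,-0.0015,1,0.41,0.005,0.78,0,0,-0.0015,1,0.41,0.005,0.82,0,0,-0.0015,1,0.41,0.005,0.82,0,0,-0.0015,1,0.41,0.005,0.82,0,0,-0.0015,1]'

```text
t: 10.12
position: [0.4262, -0.0568, 0.0523]
tool_rot: [[-1.0, -0.02, 0.002], [-0.02, 1.0, -0.001], [-0.002, -0.001, -1.0]]
force: [1.0, 0.7, 0.1]
finger_gap: 0.0853
gripper_force: 0.0
```

Run:
```python
from h import *
st();goal([.425,-.0563,-.005],-179)
```

```text
t 10.125 p [ 0.4262 -0.0568  0.0523] yaw -178.87 F [1.  0.7 0.1] 0.08529229128716562
mm 57 deg 0.2 [0.0043, 0.0018, 0.1909, -0.0002, 0.0006, 0.0007]
```

Request:
play_rows --motion '[0.004,0.001,0.06,0,0,0,1,0.004,0.001,0.12,0,0,0,1,0.004,0.001,0.16,0,0,0,1,0.004,0.001,0.18,0,0,0,1,0.004,0.001,0.19,0,0,0,1,0.004,0.001,0.19,0,0,0,1,0.004,0.001,0.19,0,0,0,1]'

```text
t: 11.0
position: [0.4243, -0.0563, -0.0057]
tool_rot: [[-1.0, -0.02, 0.0], [-0.02, 1.0, -0.0], [-0.0, -0.0, -1.0]]
force: [0.7, 0.6, 0.3]
finger_gap: 0.0854
gripper_force: 0.0
```

Run:
```python
from h import *
st();goal([.4535,-.0557,-.005],-179);goal([.545,-.054,-.005],-179);goal([.595,-.0530,-.005],-179);goal([.612,-.0527,-.005],-179)
```

```text
t 11.0 p [ 0.4243 -0.0563 -0.0057] yaw -178.83 F [0.7 0.6 0.3] 0.08540549037888699
mm 29 deg 0.2 [-0.0973, 0.0002, -0.0024, -0.0, 0.0001, 0.001]
mm 121 deg 0.2 [-0.4023, -0.0004, -0.0023, -0.0, 0.0001, 0.001]
mm 171 deg 0.2 [-0.569, -0.0005, -0.0022, -0.0, 0.0001, 0.001]
mm 188 deg 0.2 [-0.6257, -0.0006, -0.0022, -0.0, 0.0001, 0.001]
```

Push in steadily, stopping about 17 mm short.

Request:
play_rows --motion '[-0.04,0,0,0,0,0,1,-0.08,0,0,0,0,0,1,-0.1,0,0,0,0,0,1,-0.12,0,0,0,0,0,1,-0.15,0,0,0,0,0,1,-0.18,0,0,0,0,0,1,-0.21,0,0,0,0,0,1,-0.24,0,0,0,0,0,1,-0.27,0,0,0,0,0,1,-0.3,0,0,0,0,0,1,-0.33,0,0,0,0,0,1,-0.36,0,0,0,0,0,1,-0.39,0,0,0,0,0,1,-0.42,0,0,0,0,0,1,-0.45,0,0,0,0,0,1,-0.48,0,0,0,0,0,1,-0.51,0,0,0,0,0,1,-0.54,0,0,0,0,0,1,-0.565,0,0,0,0,0,1,-0.565,0,0,0,0,0,1]'

```text
t: 13.5
position: [0.5942, -0.0527, -0.0061]
tool_rot: [[-1.0, -0.021, 0.001], [-0.021, 1.0, 0.0], [-0.001, 0.0, -1.0]]
force: [0.9, -0.5, -0.7]
finger_gap: 0.0856
gripper_force: 0.0
```

Run:
```python
from h import *
st();goal([.612,-.0527,-.005],-179)
```

```text
t 13.5 p [ 0.5942 -0.0527 -0.0061] yaw -178.82 F [ 0.9 -0.5 -0.7] 0.085572727806302
mm 18 deg 0.2 [-0.0592, -0.0011, -0.0035, 0.0001, 0.0002, 0.001]
```

Request:
play_rows --motion '[-0.015,0,0,0,0,0,1,-0.03,0,0,0,0,0,1,-0.042,0,0,0,0,0,1,-0.05,0,0,0,0,0,1,-0.055,0,0,0,0,0,1,-0.055,0,0,0,0,0,1]'

```text
t: 14.25
position: [0.6102, -0.0524, -0.006]
tool_rot: [[-1.0, -0.021, 0.0], [-0.021, 1.0, 0.0], [-0.0, 0.0, -1.0]]
force: [-0.9, -0.1, -0.2]
finger_gap: 0.0853
gripper_force: 0.2
```

Request:
play_rows --motion '[-0.005,0,0,0,0,0,1,-0.005,0,0,0,0,0,1]'

```text
t: 14.5
position: [0.6104, -0.0524, -0.0062]
tool_rot: [[-1.0, -0.021, -0.003], [-0.021, 1.0, -0.0], [0.003, -0.0, -1.0]]
force: [-10.2, 0.8, 7.3]
finger_gap: 0.0857
gripper_force: 5.4
```

Request:
play_rows --motion '[-0.005,0,0,0,0,0,1,-0.005,0,0,0,0,0,1]'

```text
t: 14.75
position: [0.6105, -0.0524, -0.0064]
tool_rot: [[-1.0, -0.021, -0.005], [-0.021, 1.0, -0.001], [0.005, -0.001, -1.0]]
force: [-22.0, 0.1, 15.8]
finger_gap: 0.0853
gripper_force: 10.9
```

Stopped firmly at TCP x = 0.6105 against 0.612 expected, with 22 N: home. I'll back off along the same line and rise.

Request:
play_rows --motion '[0.02,0,0,0,0,0,1,0.08,0,0,0,0,0,1,0.2,0,0,0,0,0,1,0.2,0,-0.15,0,0,0,1,0.2,0,-0.35,0,0,0,1,0.2,0,-0.55,0,0,0,1,0.2,0,-0.75,0,0,0,1,0.2,0,-0.9,0,0,0,1,0.2,0,-0.9,0,0,0,1,0.2,0,-0.9,0,0,0,1]'

```text
t: 16.0
position: [0.5529, -0.0539, 0.2636]
tool_rot: [[-1.0, -0.02, -0.0], [-0.02, 1.0, -0.0], [0.0, -0.0, -1.0]]
force: [-0.1, -0.3, 0.6]
finger_gap: 0.0855
gripper_force: 0.0
```

Run:
```python
from h import *
st();a=robot.snapshot("wrist");cv2.imwrite("pics/w3.png",a)
c=cam("wrist")
m=cv2.inRange(cv2.cvtColor(a,cv2.COLOR_BGR2HSV),(10,50,150),(35,200,255))
for y in (-.12,-.0527,.015): print(proj(c,(.623,y,.015)),proj(c,(.638,y,.025)))
```

```text
t 16.0 p [ 0.5529 -0.0539  0.2636] yaw -178.84 F [-0.1 -0.3  0.6] 0.08546562662934319
[196.19239654 206.98262971] [195.21558541 221.52265794]
[251.32531105 208.05891228] [251.06043766 222.60060932]
[306.69372841 209.13979225] [307.14263053 223.68314199]
```

View pics/w3.png

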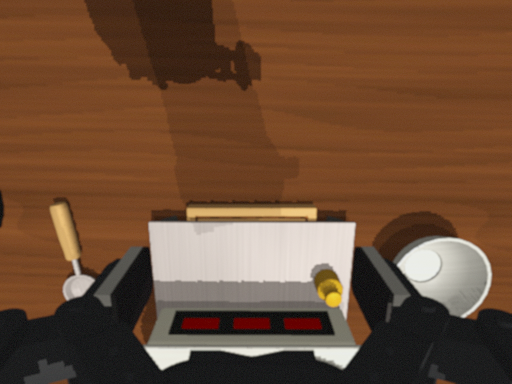

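Only a thin strip of the board shows, from (187,206) to (316,206). It is parallel to the deck edge and matches the 15 mm predicted at row 207. The weight and bowl haven't moved and the hand is clear.

```bash
python3 -c "
from plant import robot
print(robot.hand_in())"
```

```text
the job is handed in; nothing more can be done
None
```

The bread board is fully home against the slot's stop with about 15 mm sticking out. It was only pushed, the hand is clear, the weight and bowl beside the slot hadn't moved in the last picture, and the job was handed in at about 16 s; no verdict was returned.

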